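Index and lock the findings carousel

TASK

Turn the round parts carousel by its top knob, the shorter way round, until the red compartment stands at the red band on the foot, then push the knob fully down so that the carousel locks there. The lock hole is hidden somewhere under the band: feel for it by turning slowly with light pressure, and never force the knob down where it will not go. Finally let go, leaving the other things on the counter where they are.

Things in the scene. Friction and masses are not known exactly. Their poses are not given: they have to be found in the camera images.
- foot: Fixed foot of the carousel: dark steel disc, 300 mm across, 20 mm high. Origin: centre of its underside, on the carousel's vertical axis. Its +x points to the middle of the red band painted on the rim, which spans 0.40 rad to either side. An aluminium tray is fixed outside the rim there (to 221 mm from the axis, 110 mm wide, 18 mm high).
- drum (a joint): Angle of the drum about the vertical axis, rad, counter-clockwise from above positive, no end stops. At 0, and equally at 6.283, the red compartment points to the band's middle. Starts between 0.75 and 5.53: below pi it is shorter to turn down to 0, above pi up to 6.283 (within 0.25 of pi either way is good). Needs 0.12 N m to turn; stays where left.
- red_front (a point): Middle of the top edge of the red front (it has a white stripe), 120 mm from the axis, 70 mm above the counter; turns with the drum. The drum is 250 mm across, with six open compartments, the other fronts white or yellow, dividers up to 83 mm above the counter, and a grey centre column, 56 mm diameter, up to 112 mm.
- knob_grip (a point): On the axis, middle of the knob's black bar: 60 mm long, 14 wide, 30 high, on an 18 mm stem. The point's x runs along the bar to its red-marked end, which always points to the red compartment (foot yaw + drum angle); the knob turns only with the drum. 167 mm above the counter when up; 40 mm are free under the bar, 26 mm when home.
- knob (a joint): How far the knob is pushed down, m: 0 up (start), 0.014 fully home. About 2 N of friction; stays where left. It carries a locking pin that meets the ring in the foot at 0.004; off the hole the pin is sprung, 2.5 N per mm, up to 0.008, where it stops hard. At the hole it goes on to 0.014 and locks the drum.
- pin_tip: Hidden locking pin, 8 mm thick, 60 mm from the axis towards the red compartment; origin at its lower end. Over 25 N on it, from below or the side, damages it. Its hole is centred at an unknown drum angle within 0.34 rad of the band's middle and takes it within 0.04 rad of that. Turned slowly under 3 to 8 N the pin is felt to spring in: the push drops and turning is blocked.
- brass_ring: Bystander: loose brass ring, 54 mm across, 8 mm high; origin under its centre.
- tape: Bystander: loose orange tape measure, 65 x 36 x 52 mm; origin under its centre.
- yellow_bin: Bystander: loose yellow open bin, 100 x 70 x 45 mm; origin under its centre.

How it is judged:
On the way:
1. the red compartment has been brought to the red band (within 0.40 rad of its middle) ((value of joint drum between -0.4 and 0.4 rad or value of joint drum between 5.88319 and 6.68319 rad)), for 0.1 s.
At the end, for the whole second after the job is handed in: The red compartment stands at the red band (drum within 0.40 rad of the band's middle), the knob is fully down (at least 12.2 of its 14 mm), the drum at rest ((value of joint drum between -0.4 and 0.4 rad or value of joint drum between 5.88319 and 6.68319 rad) and value of joint knob above 0.0122 m and velocity of joint drum between -0.05 and 0.05 rad/s); the robot touches nothing.
It fails at once if the carousel is turned the long way round (starts within about 0.3 rad of half a turn may go either way) ((value of joint drum between 1.88 and 2.08 rad and distance of red_front from where it was at the start of the episode above 0.1636 m) or (value of joint drum between 4.20319 and 4.40319 rad and distance of red_front from where it was at the start of the episode above 0.1636 m) or value of joint drum below -0.9 rad or value of joint drum above 7.18319 rad).
It fails at once if the locking pin is pressed with more than 25 N (contact force between pin_tip and anything else above 25 N).
It fails at once if a bystander is moved more than 30 mm (distance of any of brass_ring, tape, yellow_bin from where it was at the start of the episode above 0.03 m).
It also fails if it takes over 72 s, if anything falls off the work surface, if the arm or the gripper's body presses on something with over 40 N, if the wrist force passes 120 N, or if a joint passes its speed limit or range.

ROBOT

A 7-joint arm with a two-finger parallel gripper is mounted at the origin on the work surface. World frame = base frame: x ahead of the robot, y to its left, z up, the work surface at z = 0. Lengths are in m, angles in rad, forces in N, time in s.
With the tool pointing down it reaches from about 0.425 to 0.95 m from the base axis. Payload 4.7 kg.
Tool frame: the origin (TCP) lies on the centre line of the jaws, within the pads' length; the fingertips stand 8 mm ahead of it and the grasp point (between the pads) lies 11 mm behind it; z points along the fingers, y is the line along which they close (so a half turn about z gives the same grasp; the last joint's range is limited). The gripper opens to 85 mm and grips with 20 to 120 N. Pads are 22 mm wide; open, the fingers measure 114 mm over their backs; the gripper's body (76 mm by 85 mm) begins 54 mm behind the grasp point. The pads swing forward as they close: fully open they stand 13 mm farther back than shut.
Start: joints at [1.196, 0.469, -0.049, 1.532, 0.024, 1.141, -0.082], TCP at [0.229, -0.635, 0.215] pointing down, gripper open.
Joint ranges: [-2.59, 2.59], [-0.33, 1.99], [-1.39, 1.29], [0.1, 2.45], [-1.04, 4.18], [0.21, 1.99], [-2.66, 2.66]. Speed limits (rad/s): [2.57, 2.57, 3.14, 3.14, 3.14, 3.14, 3.14].

INTERFACE

Orientations are given as a rotation vector (axis times angle).
In Python, from station import get_obs, capture, camera_params, sign_off gives the robot as it stands. The module is installed in compiled form; this text tells all that it offers.
- The arm moves only by the tool step_arm, never from a script. Its argument "rows" is a list of rows, each an object with "fingers": the gripper's target within -1 to 1 (fully open at 1, half-way at 0, shut at -1); "translation": the shift along the tool's x, y, z in cm, a list of three; "spin": the turn about the tool's z in degrees. In form: [{"fingers": fingers, "translation": [dx, dy, dz], "spin": spin}, ...]. A call has 1 to 20 rows; each row is the pose to reach, as a shift and turn from the pose commanded when the call began, along the tool's axes at that moment; what a row does not reach only later rows make up. A row lasts 1/10 s, in which the tool goes at most 50 mm and 8.59 degrees, less where a joint would pass 70% of its speed; a pose out of reach is approached as far as the arm can. A call with a gripper value outside its range is refused whole. The fingers move at their own pace and stop on an object; "force" is the grip in N (left out, the last holds). Time passes only in rows, so rows that repeat a pose let the fingers close. It gives the time, the measured TCP pose, the force, the opening and the grip force at its end, in the units of the state.
- get_obs(): the state, without advancing time (a new reading comes with each control period).
- capture(name): name is "scene" or "top" or "wrist"; returns the picture (420x560x3 uint8, blue, green, red); there is no depth.
- camera_params(name): a dict with "fx", "fy", "cx", "cy" (pixels), "origin" and "rotation" of the camera in the world. Camera axes: x right, y up, looking along -z (the intrinsics and any distortion apply to the point x, -y, -z); pixel columns grow to the right and rows downward; lengths in m; the calibration is good to about 2 mm. A picture is of the moment at which its call begins: read the wrist's pose just before it. camera_params takes no time and is no camera call; for the wrist camera it gives the pose at the moment of the call.
- sign_off(): hands the job in; it is judged then, once.
The state is a dict: "clock": time; "joints": joint angles; "qd": joint speeds; "joint_efforts": joint torques, N m; "eef_pos": TCP position; "ee_rot": TCP orientation; "contact_force": force on the tool from outside, world axes, zero at the start; "moment": the same for the moment, N m; "gripper_width": finger opening in m; "gripper_force": force on a finger pad.
Only numpy, scipy, OpenCV 4.12 (cv2) and the standard library are available. Lean on these libraries where they do the work, as an engineer would, in place of code of your own. Each camera call takes 0.05 s, during which the arm holds its last target. There are 200 camera calls.

## Working session

There is one attempt and no reset: what is moved stays moved. The work goes in short steps, Python scripts to look and compute and a tool call to move; the robot and the scene stay as the last step left them, time stands still between calls to the robot, and variables do not carry over. Pictures are saved under pics/ and viewed, at most 10 in all, crops included, and the job is handed in when it is done.

Besides the shell and the picture viewer there is one more tool, called after ">>>" by a JSON object that holds its "name" and its "arguments". step_arm: Moves the arm, as the interface text tells. Its arguments: {"type":"object","properties":{"rows":{"type":"array"},"force":{"type":"number"}},"required":["rows"]}

```bash
mkdir -p pics; python3 - <<'E'
from station import *
import cv2,numpy as np
o=get_obs();print(o)
for n in("scene","top"):
    p=camera_params(n);print(n,p);cv2.imwrite(f"pics/{n}1.png",capture(n))
E
```

```text
{'clock': 0.0, 'joints': array([ 1.19610375,  0.46944417, -0.0486425 ,  1.5337308 ,  0.02412839,
        1.14100302, -0.0823004 ]), 'qd': array([ 0.00109344,  0.00099043, -0.00052972, -0.00050436,  0.00190918,
        0.00139549, -0.00184928]), 'joint_efforts': array([ 3.29093027e-04, -5.10310471e+01, -4.65835724e-02, -2.37708896e+01,
        1.06295550e-02,  7.57971313e-03, -1.22580755e-05]), 'eef_pos': array([ 0.22859694, -0.63443396,  0.21354417]), 'ee_rot': array([-3.09280595e+00, -5.40265032e-01,  6.62122674e-04]), 'contact_force': array([ 0.02787436,  0.43863518, -0.52346669]), 'moment': array([ 0.00126127,  0.00859669, -0.08934765]), 'gripper_force': 0.0, 'gripper_width': 0.08524547505264575}
scene {'fx': 444.77100686306085, 'fy': 444.77100686306085, 'cx': 275.4765213360656, 'cy': 207.07836764399528, 'origin': array([1.21655796, 0.12169489, 0.96139883]), 'rotation': array([0.47138802, 0.55087055, 1.63237515])}
top {'fx': 533.1377826920392, 'fy': 533.1377826920392, 'cx': 282.21207444083103, 'cy': 205.5157094406729, 'origin': array([0.47318654, 0.02573677, 1.11003607]), 'rotation': array([ 0.09638537, -0.08016742, -1.57777188])}
```

View pics/top1.png

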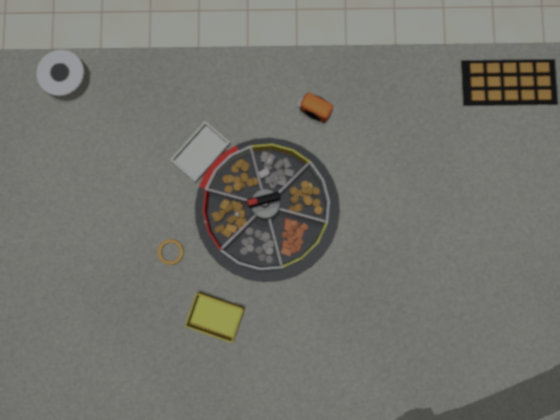

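View pics/scene1.png

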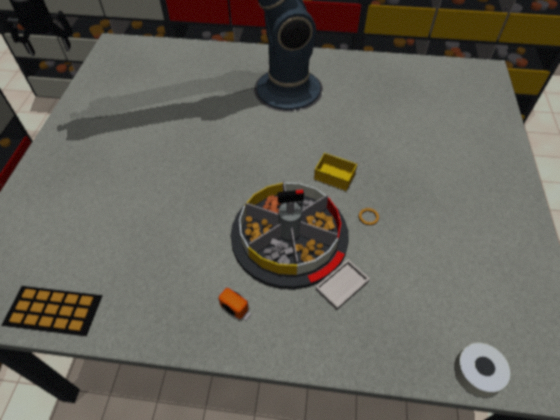

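The top view shows the carousel at about (267,208), the band and tray towards (200,152), and the red front around (209,222). The bar's red end is at (252,203). The scene view agrees with this, and the drum angle looks like roughly +0.9, so I need to turn clockwise. Next I'll measure it.

```bash
cat > h.py <<'E'
from station import *
import cv2,numpy as np
from scipy.spatial.transform import Rotation as R
def ray(p,uv,z):
    uv=np.atleast_2d(uv).astype(float)
    d=np.c_[(uv[:,0]-p["cx"])/p["fx"],-(uv[:,1]-p["cy"])/p["fy"],-np.ones(len(uv))]@R.from_rotvec(p["rotation"]).as_matrix().T
    o=p["origin"];return (o+d*((z-o[2])/d[:,2])[:,None])[:,:2]
def mask(im,lo,hi):
    return cv2.inRange(cv2.cvtColor(im,cv2.COLOR_BGR2HSV),lo,hi)
def red(im): return mask(im,(0,190,70),(5,255,255))|mask(im,(174,190,70),(180,255,255))
E
python3 - <<'E'
from h import *
im=cv2.imread("pics/top1.png");p=camera_params("top")
# foot disc: dark outer contour
g=cv2.GaussianBlur(cv2.cvtColor(im,cv2.COLOR_BGR2GRAY),(3,3),0)
print("gray foot/counter",g[270,267],g[300,267],g[208,335],g[208,350])
m=((g<66).astype(np.uint8)*255);m[:100]=0;m[300:]=0;m[:,:180]=0;m[:,360:]=0
c=max(cv2.findContours(m,0,1)[0],key=cv2.contourArea)
print("foot ell px",cv2.fitEllipse(cv2.convexHull(c)),"->",ray(p,[cv2.minEnclosingCircle(c)[0]],.02))
n,l,s,ce=cv2.connectedComponentsWithStats(red(im))
for i in range(1,n):
    if s[i,4]>8: print("red",s[i],ce[i],[ray(p,[ce[i]],z)[0].round(4) for z in(.02,.06,.18)])
b=mask(im,(0,0,0),(180,255,40));b[:185]=0;b[225:]=0;b[:,:235]=0;b[:,290:]=0
n,l,s,ce=cv2.connectedComponentsWithStats(b)
for i in range(1,n):
    if s[i,4]>20: print("black",s[i],ce[i],ray(p,[ce[i]],.182))
# tray: bright blob
t=mask(im,(0,0,105),(180,60,255));t[:115]=0;t[190:]=0;t[:,:165]=0;t[:,235:]=0
c=max(cv2.findContours(t,0,1)[0],key=cv2.contourArea);print("tray",cv2.minAreaRect(c),ray(p,[cv2.minAreaRect(c)[0]],.018))
cv2.imwrite("pics/top1z.png",cv2.resize(im[100:300,150:390],None,fx=3,fy=3,interpolation=cv2.INTER_CUBIC))
E
```

```text
gray foot/counter 75 117 64 119
foot ell px ((264.0184326171875, 206.32662963867188), (112.87492370605469, 122.29229736328125), 75.17284393310547) -> [[0.59410017 0.07365478]]
black [249 192  32  16 188] [267.42553191 198.79255319] [[0.58998101 0.06073923]]
tray ((199.5, 152.0), (74.0, 69.0), 90.0) [[0.71046275 0.20833424]]
```

View pics/top1z.png

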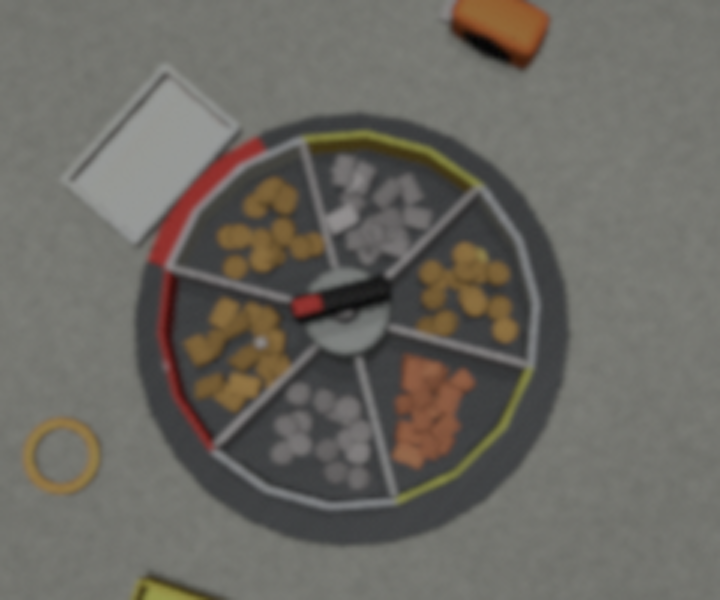

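The crop shows the bar from its red end (294,310) to its black end (389,288). The foot's edges are at x 136 and 569 and y 113 and 545. The tray corners are (166,66), (240,125), (137,243) and (62,180). I'll turn these into positions.

```bash
python3 - <<'E'
from h import *
p=camera_params("top");q=lambda a:np.array(a,float)/3+[150-1/3,100-1/3]
bar=ray(p,q([[294,310],[389,288]]),.182);print("bar",bar,bar.mean(0),np.linalg.norm(bar[0]-bar[1]))
foot=ray(p,q([[136,329],[569,329],[352,113],[352,545]]),.02);print("foot",foot,foot.mean(0))
c=(foot.mean(0)+bar.mean(0))/2
tr=ray(p,q([[166,66],[240,125],[137,243],[62,180]]),.018);d=tr.mean(0)-foot.mean(0);fy=np.arctan2(d[1],d[0])
d2=(tr[0]+tr[3]-tr[1]-tr[2]);d=bar[0]-bar[1];by=np.arctan2(d[1],d[0])
print("footyaw",fy,np.arctan2(d2[1],d2[0]),"baryaw",by,"drum",by-fy)
o=get_obs();T=R.from_rotvec(o["ee_rot"]).as_matrix();print(T.round(3))
# want tool y perp to bar, tool x along +-bar
ang=np.arctan2(T[1,0],T[0,0])
for s in(0,np.pi):
    dy=(by+s-ang+np.pi)%(2*np.pi)-np.pi;print("world yaw change",np.degrees(dy),"spin",-np.degrees(dy))
t=np.r_[bar.mean(0),.156];print("tool shift cm",T.T@(t-o["eef_pos"])*100, "center",c)
E
```

```text
bar [[0.58287498 0.09544494]
 [0.59531166 0.03979933]] [0.58909332 0.06762213] 0.05701845783378753
foot [[ 0.58991535  0.21617715]
 [ 0.58714394 -0.08075502]
 [ 0.73972346  0.06708009]
 [ 0.44186942  0.06856913]] [0.58966304 0.06776784]
footyaw 0.8455353743119303 0.8743024810289141 baryaw 1.7906807605879365 drum 0.9451453862760062
[[ 0.941  0.339 -0.001]
 [ 0.339 -0.941  0.002]
 [-0.    -0.002 -1.   ]]
world yaw change 82.78447761573453 spin -82.78447761573453
world yaw change -97.21552238426547 spin 97.21552238426547
tool shift cm [ 57.71524653 -53.82930785   5.85964429] center [0.58937818 0.06769499]
```

>>> {"name": "step_arm", "arguments": {"rows": [{"fingers": 1,"translation": [57.7,-53.8,-4],"spin": -82.8},{"fingers": 1,"translation": [57.7,-53.8,-4],"spin": -82.8},{"fingers": 1,"translation": [57.7,-53.8,-4],"spin": -82.8},{"fingers": 1,"translation": [57.7,-53.8,-4],"spin": -82.8},{"fingers": 1,"translation": [57.7,-53.8,-4],"spin": -82.8},{"fingers": 1,"translation": [57.7,-53.8,-4],"spin": -82.8},{"fingers": 1,"translation": [57.7,-53.8,-4],"spin": -82.8},{"fingers": 1,"translation": [57.7,-53.8,-4],"spin": -82.8},{"fingers": 1,"translation": [57.7,-53.8,-4],"spin": -82.8},{"fingers": 1,"translation": [57.7,-53.8,-4],"spin": -82.8},{"fingers": 1,"translation": [57.7,-53.8,-4],"spin": -82.8},{"fingers": 1,"translation": [57.7,-53.8,-4],"spin": -82.8},{"fingers": 1,"translation": [57.7,-53.8,-4],"spin": -82.8},{"fingers": 1,"translation": [57.7,-53.8,-4],"spin": -82.8},{"fingers": 1,"translation": [57.7,-53.8,-4],"spin": -82.8},{"fingers": 1,"translation": [57.7,-53.8,-4],"spin": -82.8},{"fingers": 1,"translation": [57.7,-53.8,-4],"spin": -82.8},{"fingers": 1,"translation": [57.7,-53.8,-4],"spin": -82.8},{"fingers": 1,"translation": [57.7,-53.8,-4],"spin": -82.8},{"fingers": 1,"translation": [57.7,-53.8,-4],"spin": -82.8}]}}

```text
clock: 2.1
eef_pos: [0.589, 0.0647, 0.2544]
ee_rot: [1.967, 2.449, -0.002]
contact_force: [0.7, -0.1, -0.7]
gripper_width: 0.0858
gripper_force: 0.0
```

```bash
python3 - <<'E'
from h import *
o=get_obs();T=R.from_rotvec(o["ee_rot"]).as_matrix();print(o["joints"],o["eef_pos"],o["contact_force"],o["moment"]);print(T.round(3))
p=camera_params("wrist");print(p);im=capture("wrist");cv2.imwrite("pics/w1.png",im)
print("err tool cm",T.T@(np.r_[.5894,.0677,.156]-o["eef_pos"])*100,"yaw",np.degrees(np.arctan2(T[1,0],T[0,0])))
E
```

```text
[ 0.31587898  0.37495583 -0.65628649  1.65828144  0.24392664  1.19239582
 -0.18045625] [0.58898232 0.06467251 0.25436666] [ 0.6568263  -0.14678604 -0.70623121] [ 0.05212638  0.00924376 -0.03339559]
[[-0.216  0.976 -0.001]
 [ 0.976  0.216 -0.001]
 [-0.001 -0.001 -1.   ]]
{'fx': 311.74305088995595, 'fy': 311.74305088995595, 'cx': 275.94096021717917, 'cy': 209.87785393531226, 'origin': array([0.57321368, 0.14026268, 0.41528881]), 'rotation': array([-0.30170954, -0.03163659,  0.21528451])}
err tool cm [0.29707173 0.11397507 9.83626774] yaw 102.45498428420699
```

View pics/w1.png

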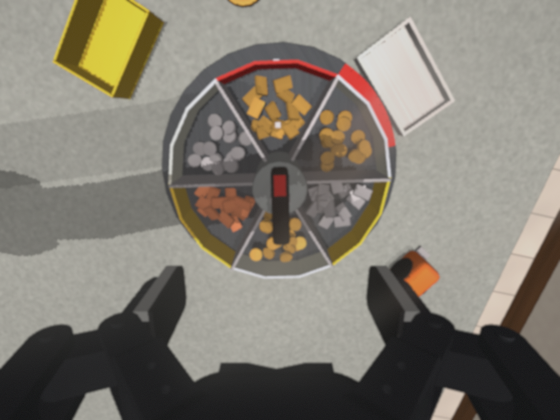

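The wrist view shows the bar from its red end (280,170) to (282,241), nearly parallel to the tool's x axis. The red front is at the top, around (278,68), and the tray is at the right.

```bash
python3 - <<'E'
from h import *
o=get_obs();T=R.from_rotvec(o["ee_rot"]).as_matrix();p=camera_params("wrist");im=cv2.imread("pics/w1.png")
b=ray(p,[[280,170],[281.5,238]],.182);print(b,b.mean(0),np.linalg.norm(b[0]-b[1]))
d=b[0]-b[1];by=np.arctan2(d[1],d[0])
tr=ray(p,[[409,20],[452,99],[405,135],[357,57]],.018);dd=tr.mean(0)-[.5894,.0677]
fy=np.arctan2(dd[1],dd[0]);print("bar",by,"foot",fy,"drum",by-fy,"trayr",np.linalg.norm(dd))
t=np.r_[(b.mean(0)+[.5894,.0677])/2,.156];print("err",T.T@(t-o["eef_pos"])*100,"spin",-np.degrees(by-np.arctan2(T[1,0],T[0,0])))
E
```

```text
[[0.58492163 0.10060713]
 [0.59821313 0.0469133 ]] [0.59156738 0.07376022] 0.055314470884006504
bar 1.8134605819473044 foot 0.8472615240919915 drum 0.9661990578553129 trayr 0.18970765220559715
err [0.55197175 0.27070389 9.85264156] spin -1.443806855639205
```

>>> {"name": "step_arm", "arguments": {"rows": [{"fingers": 1,"translation": [0.25,0.1,3],"spin": -0.5},{"fingers": 1,"translation": [0.25,0.1,6],"spin": -0.5},{"fingers": 1,"translation": [0.25,0.1,8],"spin": -0.5},{"fingers": 1,"translation": [0.25,0.1,9.8],"spin": -0.5},{"fingers": 1,"translation": [0.25,0.1,9.8],"spin": -0.5},{"fingers": 1,"translation": [0.25,0.1,9.8],"spin": -0.5}]}}

```text
clock: 2.75
eef_pos: [0.5899, 0.0686, 0.1571]
ee_rot: [1.955, 2.459, 0.0]
contact_force: [0.7, 0.5, 0.7]
gripper_width: 0.0855
gripper_force: 0.0
```

>>> {"name": "step_arm", "arguments": {"rows": [{"fingers": -0.3,"translation": [0,0,0],"spin": 0},{"fingers": -0.6,"translation": [0,0,0],"spin": 0},{"fingers": -0.8,"translation": [0,0,0],"spin": 0},{"fingers": -1,"translation": [0,0,0],"spin": 0},{"fingers": -1,"translation": [0,0,0],"spin": 0},{"fingers": -1,"translation": [0,0,0],"spin": 0},{"fingers": -1,"translation": [0,0,0],"spin": 0},{"fingers": -1,"translation": [0,0,0],"spin": 0},{"fingers": -1,"translation": [0,0,0],"spin": 0},{"fingers": -1,"translation": [0,0,0],"spin": 0}], "force": 40}}

```text
clock: 3.75
eef_pos: [0.5911, 0.0697, 0.1572]
ee_rot: [1.952, 2.459, 0.004]
contact_force: [5.2, 1.0, 0.5]
gripper_width: 0.0125
gripper_force: 41.9
```

```bash
python3 - <<'E'
from h import *
o=get_obs();T=R.from_rotvec(o["ee_rot"]).as_matrix()
print(o["clock"],o["eef_pos"],o["contact_force"],o["moment"],o["gripper_width"],o["gripper_force"],np.arctan2(T[1,0],T[0,0]),T[:,2])
im=capture("wrist");cv2.imwrite("pics/w2.png",im)
E
```

```text
3.75 [0.59108437 0.06967111 0.15721892] [5.22416267 0.96154379 0.50390447] [ 0.16741487 -1.08590222  0.05076049] 0.012496825050259851 41.92411243915558 1.7996652959810866 [ 3.07146514e-03  7.89864328e-04 -9.99994971e-01]
```

View pics/w2.png

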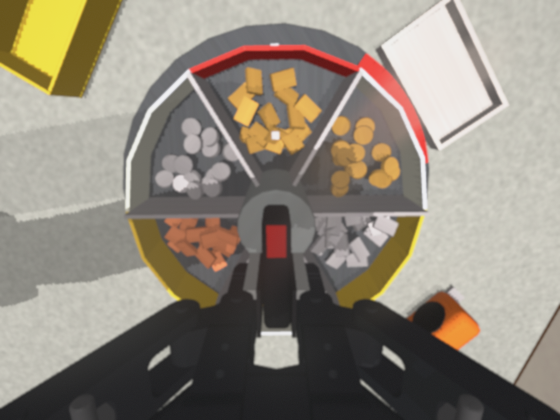

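The bar is held with 42 N. A 5 N side load says the axis is about 1.2 mm towards tool +y. I'll recentre and turn clockwise to just short of the search zone.

>>> {"name": "step_arm", "arguments": {"rows": [{"fingers": -1,"translation": [0,0.12,0],"spin": 0},{"fingers": -1,"translation": [0,0.12,0],"spin": 2},{"fingers": -1,"translation": [0,0.12,0],"spin": 5},{"fingers": -1,"translation": [0,0.12,0],"spin": 8},{"fingers": -1,"translation": [0,0.12,0],"spin": 11},{"fingers": -1,"translation": [0,0.12,0],"spin": 14},{"fingers": -1,"translation": [0,0.12,0],"spin": 17},{"fingers": -1,"translation": [0,0.12,0],"spin": 20},{"fingers": -1,"translation": [0,0.12,0],"spin": 23},{"fingers": -1,"translation": [0,0.12,0],"spin": 26},{"fingers": -1,"translation": [0,0.12,0],"spin": 28},{"fingers": -1,"translation": [0,0.12,0],"spin": 30},{"fingers": -1,"translation": [0,0.12,0],"spin": 31},{"fingers": -1,"translation": [0,0.12,0],"spin": 32},{"fingers": -1,"translation": [0,0.12,0],"spin": 32},{"fingers": -1,"translation": [0,0.12,0],"spin": 32},{"fingers": -1,"translation": [0,0.12,0],"spin": 32}], "force": 60}}

```text
clock: 5.5
eef_pos: [0.5916, 0.0697, 0.1567]
ee_rot: [2.556, 1.826, 0.002]
contact_force: [5.1, 1.1, 0.2]
gripper_width: 0.0119
gripper_force: 63.1
```

```bash
cat > s.py <<'E'
from h import *
o=get_obs();T=R.from_rotvec(o["ee_rot"]).as_matrix()
print(round(o["clock"],2),o["eef_pos"].round(4),"F",o["contact_force"].round(2),"M",o["moment"].round(3),"yaw",np.arctan2(T[1,0],T[0,0]).round(4),"q7",o["joints"][6].round(2),"w",o["gripper_width"].round(4))
E
python3 s.py; python3 -c "
from h import *
cv2.imwrite('pics/top2.png',cv2.resize(capture('top')[100:300,150:390],None,fx=3,fy=3,interpolation=cv2.INTER_CUBIC))"
```

```text
Traceback (most recent call last):
  File "s.py", line 3, in <module>
    print(round(o["clock"],2),o["eef_pos"].round(4),"F",o["contact_force"].round(2),"M",o["moment"].round(3),"yaw",np.arctan2(T[1,0],T[0,0]).round(4),"q7",o["joints"][6].round(2),"w",o["gripper_width"].round(4))
                                                                                                                                                                                       ^^^^^^^^^^^^^^^^^^^^^^^^
AttributeError: 'float' object has no attribute 'round'
```

View pics/top2.png

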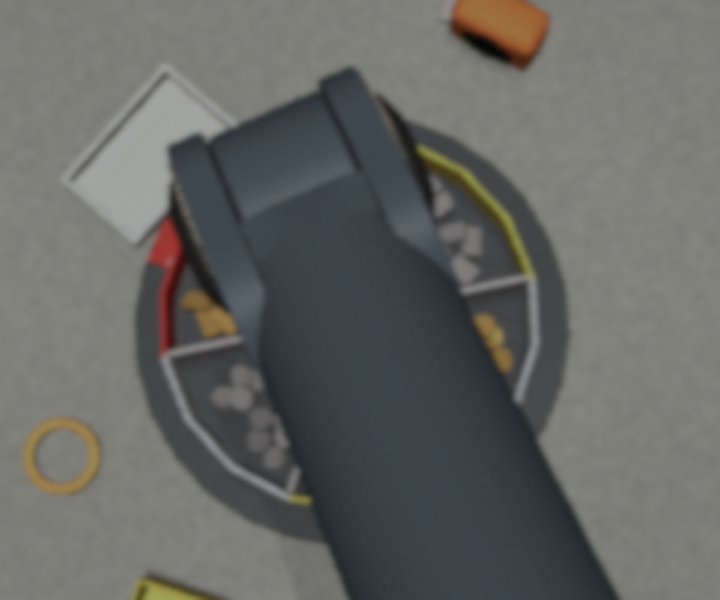

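The red compartment now spans about 160–200 px beside the band, with its lower divider at (165,352). The drum followed the knob to about 0.38. Now a light press.

>>> {"name": "step_arm", "arguments": {"rows": [{"fingers": -1,"translation": [0,0,0.1],"spin": 0},{"fingers": -1,"translation": [0,0,0.2],"spin": 0},{"fingers": -1,"translation": [0,0,0.3],"spin": 0},{"fingers": -1,"translation": [0,0,0.4],"spin": 0},{"fingers": -1,"translation": [0,0,0.5],"spin": 0},{"fingers": -1,"translation": [0,0,0.6],"spin": 0},{"fingers": -1,"translation": [0,0,0.65],"spin": 0},{"fingers": -1,"translation": [0,0,0.65],"spin": 0},{"fingers": -1,"translation": [0,0,0.65],"spin": 0}]}}

```text
clock: 6.45
eef_pos: [0.5916, 0.0696, 0.1508]
ee_rot: [2.555, 1.826, 0.002]
contact_force: [4.9, 0.0, 5.2]
gripper_width: 0.0116
gripper_force: 63.8
```

```bash
sed -i 's/o\["gripper_width"\].round(4)/round(o["gripper_width"],4)/' s.py; python3 s.py
```

```text
6.45 [0.5916 0.0696 0.1508] F [4.85 0.03 5.21] M [ 0.035 -0.936 -0.029] yaw 1.2411 q7 -0.74 w 0.0116
```

>>> {"name": "step_arm", "arguments": {"rows": [{"fingers": -1,"translation": [0,0,0],"spin": 0.6},{"fingers": -1,"translation": [0,0,0],"spin": 1.2},{"fingers": -1,"translation": [0,0,0],"spin": 1.8},{"fingers": -1,"translation": [0,0,0],"spin": 2.4},{"fingers": -1,"translation": [0,0,0],"spin": 3},{"fingers": -1,"translation": [0,0,0],"spin": 3.6},{"fingers": -1,"translation": [0,0,0],"spin": 4}], "force": 35}}

```text
clock: 7.15
eef_pos: [0.5917, 0.0696, 0.1508]
ee_rot: [2.617, 1.736, 0.002]
contact_force: [4.5, -0.2, 5.1]
gripper_width: 0.0117
gripper_force: 63.8
```

```bash
python3 s.py
```

```text
7.15 [0.5917 0.0696 0.1508] F [ 4.46 -0.24  5.1 ] M [ 0.024 -1.07   0.199] yaw 1.1718 q7 -0.8 w 0.0117
```

>>> {"name": "step_arm", "arguments": {"rows": [{"fingers": -1,"translation": [0,0,0],"spin": 0.6},{"fingers": -1,"translation": [0,0,0],"spin": 1.2},{"fingers": -1,"translation": [0,0,0],"spin": 1.8},{"fingers": -1,"translation": [0,0,0],"spin": 2.4},{"fingers": -1,"translation": [0,0,0],"spin": 3},{"fingers": -1,"translation": [0,0,0],"spin": 3.6},{"fingers": -1,"translation": [0,0,0],"spin": 4}]}}

```text
clock: 7.85
eef_pos: [0.5917, 0.0696, 0.1508]
ee_rot: [2.676, 1.644, 0.003]
contact_force: [4.9, -0.9, 4.6]
gripper_width: 0.0121
gripper_force: 63.9
```

```bash
python3 s.py
```

```text
7.85 [0.5917 0.0696 0.1508] F [ 4.94 -0.92  4.6 ] M [-0.031 -1.051  0.183] yaw 1.1018 q7 -0.87 w 0.0121
```

>>> {"name": "step_arm", "arguments": {"rows": [{"fingers": -1,"translation": [0,0,0],"spin": 0.6},{"fingers": -1,"translation": [0,0,0],"spin": 1.2},{"fingers": -1,"translation": [0,0,0],"spin": 1.8},{"fingers": -1,"translation": [0,0,0],"spin": 2.4},{"fingers": -1,"translation": [0,0,0],"spin": 3},{"fingers": -1,"translation": [0,0,0],"spin": 3.6},{"fingers": -1,"translation": [0,0,0],"spin": 4}]}}

```text
clock: 8.55
eef_pos: [0.5918, 0.0696, 0.1508]
ee_rot: [2.731, 1.55, 0.003]
contact_force: [4.6, -0.5, 4.5]
gripper_width: 0.0117
gripper_force: 63.9
```

```bash
python3 s.py
```

```text
8.55 [0.5918 0.0696 0.1508] F [ 4.59 -0.46  4.54] M [ 0.055 -1.082  0.24 ] yaw 1.0322 q7 -0.93 w 0.0117
```

>>> {"name": "step_arm", "arguments": {"rows": [{"fingers": -1,"translation": [0,0,0.03],"spin": 0.6},{"fingers": -1,"translation": [0,0,0.03],"spin": 1.2},{"fingers": -1,"translation": [0,0,0.03],"spin": 1.8},{"fingers": -1,"translation": [0,0,0.03],"spin": 2.4},{"fingers": -1,"translation": [0,0,0.03],"spin": 3},{"fingers": -1,"translation": [0,0,0.03],"spin": 3.6},{"fingers": -1,"translation": [0,0,0.03],"spin": 4}]}}

```text
clock: 9.25
eef_pos: [0.5918, 0.0695, 0.1507]
ee_rot: [2.784, 1.453, 0.003]
contact_force: [5.1, -0.9, 5.4]
gripper_width: 0.0118
gripper_force: 63.9
```

```bash
python3 s.py
```

```text
9.25 [0.5918 0.0695 0.1507] F [ 5.08 -0.91  5.44] M [-0.022 -1.053  0.227] yaw 0.9622 q7 -0.99 w 0.0118
```

>>> {"name": "step_arm", "arguments": {"rows": [{"fingers": -1,"translation": [0,0,0],"spin": 0.6},{"fingers": -1,"translation": [0,0,0],"spin": 1.2},{"fingers": -1,"translation": [0,0,0],"spin": 1.8},{"fingers": -1,"translation": [0,0,0],"spin": 2.4},{"fingers": -1,"translation": [0,0,0],"spin": 3},{"fingers": -1,"translation": [0,0,0],"spin": 3.6},{"fingers": -1,"translation": [0,0,0],"spin": 4}]}}

```text
clock: 9.95
eef_pos: [0.5919, 0.0695, 0.1506]
ee_rot: [2.833, 1.355, 0.003]
contact_force: [4.3, -0.7, 5.2]
gripper_width: 0.0117
gripper_force: 63.9
```

```bash
python3 s.py
```

```text
9.95 [0.5919 0.0695 0.1506] F [ 4.26 -0.66  5.22] M [-0.037 -1.051  0.207] yaw 0.8925 q7 -1.05 w 0.0117
```

>>> {"name": "step_arm", "arguments": {"rows": [{"fingers": -1,"translation": [0,0,0],"spin": 0.6},{"fingers": -1,"translation": [0,0,0],"spin": 1.2},{"fingers": -1,"translation": [0,0,0],"spin": 1.8},{"fingers": -1,"translation": [0,0,0],"spin": 2.4},{"fingers": -1,"translation": [0,0,0],"spin": 3},{"fingers": -1,"translation": [0,0,0],"spin": 3.6},{"fingers": -1,"translation": [0,0,0],"spin": 4}]}}

```text
clock: 10.65
eef_pos: [0.592, 0.0695, 0.1507]
ee_rot: [2.878, 1.255, 0.004]
contact_force: [6.1, 0.4, 5.3]
gripper_width: 0.0116
gripper_force: 63.9
```

```bash
python3 s.py
```

```text
10.65 [0.592  0.0695 0.1507] F [6.05 0.35 5.26] M [ 0.015 -1.09   0.252] yaw 0.8225 q7 -1.12 w 0.0116
```

>>> {"name": "step_arm", "arguments": {"rows": [{"fingers": -1,"translation": [0,0,0],"spin": 0.6},{"fingers": -1,"translation": [0,0,0],"spin": 1.2},{"fingers": -1,"translation": [0,0,0],"spin": 1.8},{"fingers": -1,"translation": [0,0,0],"spin": 2.4},{"fingers": -1,"translation": [0,0,0],"spin": 3},{"fingers": -1,"translation": [0,0,0],"spin": 3.6},{"fingers": -1,"translation": [0,0,0],"spin": 4}]}}

```text
clock: 11.35
eef_pos: [0.592, 0.0694, 0.1507]
ee_rot: [2.921, 1.154, 0.004]
contact_force: [5.8, -1.5, 4.8]
gripper_width: 0.0115
gripper_force: 63.9
```

```bash
python3 s.py
```

```text
11.35 [0.592  0.0694 0.1507] F [ 5.83 -1.46  4.8 ] M [-0.083 -1.085  0.267] yaw 0.7527 q7 -1.18 w 0.0115
```

>>> {"name": "step_arm", "arguments": {"rows": [{"fingers": -1,"translation": [0,0,0],"spin": 0.6},{"fingers": -1,"translation": [0,0,0],"spin": 1.2},{"fingers": -1,"translation": [0,0,0],"spin": 1.8},{"fingers": -1,"translation": [0,0,0],"spin": 2.4},{"fingers": -1,"translation": [0,0,0],"spin": 3},{"fingers": -1,"translation": [0,0,0],"spin": 3.6},{"fingers": -1,"translation": [0,0,0],"spin": 4}]}}

```text
clock: 12.05
eef_pos: [0.5921, 0.0693, 0.1507]
ee_rot: [2.959, 1.051, 0.004]
contact_force: [4.6, -1.5, 5.3]
gripper_width: 0.0121
gripper_force: 63.9
```

```bash
python3 s.py
```

```text
12.05 [0.5921 0.0693 0.1507] F [ 4.61 -1.49  5.27] M [-0.063 -1.115  0.299] yaw 0.6827 q7 -1.24 w 0.0121
```

>>> {"name": "step_arm", "arguments": {"rows": [{"fingers": -1,"translation": [0,0,0],"spin": 0.6},{"fingers": -1,"translation": [0,0,0],"spin": 1.2},{"fingers": -1,"translation": [0,0,0],"spin": 1.8},{"fingers": -1,"translation": [0,0,0],"spin": 2.4},{"fingers": -1,"translation": [0,0,0],"spin": 3},{"fingers": -1,"translation": [0,0,0],"spin": 3.6},{"fingers": -1,"translation": [0,0,0],"spin": 4}]}}

```text
clock: 12.75
eef_pos: [0.5921, 0.0693, 0.15]
ee_rot: [2.995, 0.947, 0.004]
contact_force: [7.2, 0.3, 1.0]
gripper_width: 0.0119
gripper_force: 63.4
```

```bash
python3 s.py
```

```text
12.75 [0.5921 0.0693 0.15  ] F [7.16 0.33 1.02] M [-0.003 -1.507  0.14 ] yaw 0.6123 q7 -1.31 w 0.0119
```

The push dropped from 5.3 to 1.0 N, so the pin has sprung in. I'll press gently and check.

>>> {"name": "step_arm", "arguments": {"rows": [{"fingers": -1,"translation": [0,0,0.05],"spin": 0},{"fingers": -1,"translation": [0,0,0.1],"spin": 0},{"fingers": -1,"translation": [0,0,0.15],"spin": 0},{"fingers": -1,"translation": [0,0,0.2],"spin": 0},{"fingers": -1,"translation": [0,0,0.25],"spin": 0},{"fingers": -1,"translation": [0,0,0.25],"spin": 0}]}}

```text
clock: 13.35
eef_pos: [0.5921, 0.0694, 0.1474]
ee_rot: [2.995, 0.947, 0.004]
contact_force: [7.1, 0.5, 1.4]
gripper_width: 0.0118
gripper_force: 63.3
```

```bash
python3 s.py
```

```text
13.35 [0.5921 0.0694 0.1474] F [7.13 0.48 1.41] M [ 0.028 -1.477  0.01 ] yaw 0.6125 q7 -1.31 w 0.0118
```

>>> {"name": "step_arm", "arguments": {"rows": [{"fingers": -1,"translation": [0,0,0.06],"spin": 0},{"fingers": -1,"translation": [0,0,0.12],"spin": 0},{"fingers": -1,"translation": [0,0,0.18],"spin": 0},{"fingers": -1,"translation": [0,0,0.24],"spin": 0},{"fingers": -1,"translation": [0,0,0.3],"spin": 0},{"fingers": -1,"translation": [0,0,0.36],"spin": 0},{"fingers": -1,"translation": [0,0,0.42],"spin": 0},{"fingers": -1,"translation": [0,0,0.47],"spin": 0},{"fingers": -1,"translation": [0,0,0.52],"spin": 0},{"fingers": -1,"translation": [0,0,0.55],"spin": 0},{"fingers": -1,"translation": [0,0,0.55],"spin": 0}]}}

```text
clock: 14.45
eef_pos: [0.5921, 0.0694, 0.1432]
ee_rot: [2.995, 0.946, 0.004]
contact_force: [4.2, -0.4, 8.1]
gripper_width: 0.0115
gripper_force: 64.2
```

```bash
python3 s.py
```

```text
14.45 [0.5921 0.0694 0.1432] F [ 4.25 -0.42  8.12] M [-0.101 -0.928  0.012] yaw 0.6122 q7 -1.31 w 0.0115
```

>>> {"name": "step_arm", "arguments": {"rows": [{"fingers": -1,"translation": [0,0,0.04],"spin": 0},{"fingers": -1,"translation": [0,0,0.08],"spin": 0},{"fingers": -1,"translation": [0,0,0.08],"spin": 0}]}}

```text
clock: 14.75
eef_pos: [0.5922, 0.0694, 0.1431]
ee_rot: [2.994, 0.946, 0.005]
contact_force: [2.5, -1.1, 12.0]
gripper_width: 0.0119
gripper_force: 64.7
```

```bash
python3 s.py
```

```text
14.75 [0.5922 0.0694 0.1431] F [ 2.47 -1.14 12.03] M [-0.136 -0.518  0.005] yaw 0.6122 q7 -1.31 w 0.0119
```

That is the hard stop: z doesn't change while the force rises. I'll ease off the pressure, let go and rise.

>>> {"name": "step_arm", "arguments": {"rows": [{"fingers": -1,"translation": [0,0,-0.12],"spin": 0},{"fingers": -1,"translation": [0,0,-0.12],"spin": 0},{"fingers": 0,"translation": [0,0,-0.12],"spin": 0},{"fingers": 1,"translation": [0,0,-0.12],"spin": 0},{"fingers": 1,"translation": [0,0,-0.12],"spin": 0},{"fingers": 1,"translation": [0,0,-0.12],"spin": 0},{"fingers": 1,"translation": [0,0,-0.12],"spin": 0},{"fingers": 1,"translation": [0,0,-0.12],"spin": 0},{"fingers": 1,"translation": [0,0,-1],"spin": 0},{"fingers": 1,"translation": [0,0,-3],"spin": 0},{"fingers": 1,"translation": [0,0,-6],"spin": 0},{"fingers": 1,"translation": [0,0,-9],"spin": 0},{"fingers": 1,"translation": [0,0,-12],"spin": 0},{"fingers": 1,"translation": [0,0,-12],"spin": 0},{"fingers": 1,"translation": [0,0,-12],"spin": 0},{"fingers": 1,"translation": [0,0,-12],"spin": 0}]}}

```text
clock: 16.35
eef_pos: [0.5902, 0.0694, 0.2601]
ee_rot: [-2.995, -0.948, 0.003]
contact_force: [-0.1, -0.4, -0.6]
gripper_width: 0.0858
gripper_force: 0.0
```

```bash
python3 s.py; python3 - <<'E'
from h import *
cv2.imwrite("pics/w3.png",capture("wrist"));cv2.imwrite("pics/s3.png",cv2.resize(capture("scene")[120:330,180:440],None,fx=2.8,fy=2.8,interpolation=cv2.INTER_CUBIC))
print(camera_params("wrist"))
E
```

```text
16.35 [0.5902 0.0694 0.2601] F [-0.15 -0.44 -0.58] M [ 0.007 -0.054 -0.043] yaw 0.6128 q7 -1.26 w 0.0858
{'fx': 311.74305088995595, 'fy': 311.74305088995595, 'cx': 275.94096021717917, 'cy': 209.87785393531226, 'origin': array([0.6533874 , 0.11430161, 0.42052121]), 'rotation': array([-0.28016709,  0.14794302, -0.95056348])}
```

View pics/w3.png

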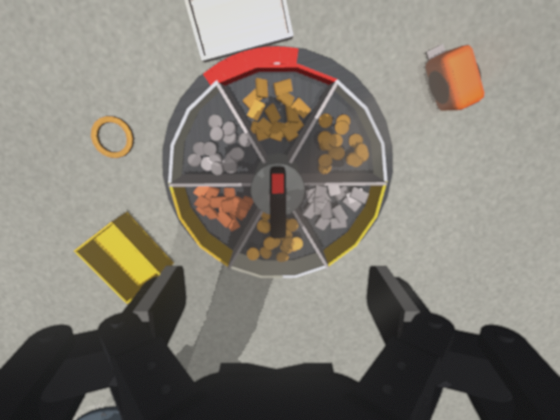

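The wrist picture shows the gripper clear of everything. The red front, at about (277,65), is beside the band below the tray at (240,25), and the ring, tape and bin were not touched. The knob met its stop 13.6 mm down. I'm handing in.

```bash
python3 -c "
from station import *
print(sign_off())"
```

```text
the job is handed in; nothing more can be done
None
```

The job is handed in, with no verdict shown: I turned the carousel the shorter way (clockwise) to about 0.24 rad past the band's middle, felt the pin spring in, and pushed the knob to its stop (13.6 mm measured, peak push about 12 N). I then let go, with nothing else on the counter touched.

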